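Tighten the bench clamp on the ladder rung until its tab pops out

TASK

One of the two bench clamps has a piece of aluminium ladder rung lying loose in its mouth. Turn that clamp's crank clockwise until the sprung brass tab pops fully out of the front of its base, then stop there, without over-tightening, and let go. Leave the empty clamp's crank as it is.

Things in the scene. Friction and masses are not known exactly. Their poses are not given: they have to be found in the camera images.
- clamp_knob (a point): Grip to be turned: upright black round knob, diameter 26 mm, 52 mm tall, on the steel crank arm atop the clamp that holds the rung. Point: on its axis, half-way up, 190 mm above the table; the arm's top is 28 mm below it. It spins freely on its pin, so it can be held and carried round the 70 mm radius circle without turning the hand. Stiff (5 to 9 N). Its orientation means nothing.
- clamp_axis (a point): Vertical axis the crank turns about, 150 mm above the table; clamp, pad and rung (30 x 30 x 180 mm) lie under it. Dark iron C-frame, fixed, base 170 x 90 x 28 mm, head 132 x 56 mm, top at 135 mm. Frame: x from column to front, z up. Clockwise from above tightens: the knob goes from the -y side of the front past -y and -x (over the column) to +y, never over the front. It takes 0.6 to 2.5 rad, different each time.
- clamp_tab (a joint): How far the brass tab (30 mm wide, 10 mm thick, 15 mm above the table) sticks out of the front of the clamp's base, 60 mm from clamp_axis along its +x, in m: 0 flush, 0.016 fully out. It stays flush until the pad presses hard on the rung, then comes out within about 0.5 rad of crank turn; fully out counts from 0.013. It goes in again if the crank is turned back.
- clamp_overload (a joint): Over-tightening, in m: 0 until the tab is fully out, then 0.004 per rad of further crank turn; more than 0.002 (about 0.5 rad, 30 degrees, too far) is over-tightened.
- spare_knob (a point): The same point on the crank knob of the other clamp, of the same make, whose mouth is empty: not to be turned.
Things that resemble listed ones, but are neither listed nor needed, are in the scene too. Leave any blue look-alike of the part that bears clamp_knob alone.

How it is judged:
At the end, for the whole second after the job is handed in: The brass tab of the clamp that holds the rung is out by more than 13 mm, the overload is less than 2 mm, the empty clamp's knob is within 30 mm of where it was (value of joint clamp_tab above 0.013 m and value of joint clamp_overload below 0.002 m and distance of spare_knob from where it was at the start of the episode below 0.03 m); the robot touches nothing.
It fails at once if the clamp is over-tightened: the crank goes on about 30 degrees after the tab is fully out (overload over 2 mm) (value of joint clamp_overload above 0.002 m).
It fails at once if the empty clamp's crank is turned: its knob moves more than 30 mm (distance of spare_knob from where it was at the start of the episode above 0.03 m).
It also fails if it takes over 45 s, if anything falls off the work surface, if the arm or the gripper's body presses on something with over 40 N, if the wrist force passes 120 N, or if a joint passes its speed limit or range.

ROBOT

A 6-joint arm with a two-finger parallel gripper is mounted at the origin on the work surface. World frame = base frame: x ahead of the robot, y to its left, z up, the work surface at z = 0. Lengths are in m, angles in rad, forces in N, time in s.
With the tool pointing down it reaches from about 0.3 to 0.875 m from the base axis. Payload 6.4 kg.
Tool frame: the origin (TCP) lies midway between the tips of the shut fingers; the grasp point (between the pads) lies 19 mm behind it (ctrl.hold_point_z is the distance from the TCP to the grasp point, in m); z points along the fingers, y is the line along which they close (so a half turn about z gives the same grasp; the last joint's range is limited). The gripper opens to 85 mm and grips with 20 to 120 N. Pads are 22 mm wide; open, the fingers measure 114 mm over their backs; the gripper's body (76 mm by 85 mm) begins 54 mm behind the grasp point. The pads swing forward as they close: fully open they stand 13 mm farther back than shut.
Start: joints at [-1.539, 0.181, 1.607, -0, 1.354, -0.206], TCP at [0.135, -0.559, 0.231] pointing down, gripper open.
Joint ranges: [-2.99, 2.99], [-0.89, 2.07], [0.3, 2.58], [-1.14, 4.28], [0, 2.63], [-3.12, 3.12]. Speed limits (rad/s): [2.57, 2.57, 3.01, 3.14, 3.14, 3.14].

INTERFACE

Orientations are given as a unit quaternion [w, x, y, z].
In Python, from bench import ctrl gives the robot as it stands.
- The arm moves only by the tool carry_out, never from a script. Its argument "plan" is text: rows parted by semicolons, each of 6 numbers parted by spaces: the shift along the tool's x, y, z as a fraction of full scale, then the turn, a rotation vector about the tool's x, y, z as a fraction of full scale. A call has exactly 8 rows; each row shifts and turns the commanded pose from where the row before left it, along the tool's axes as they then stand; what a row does not reach is not made up. Full scale, the value 1, is 40 mm for a shift and 0.1 rad for a turn. A row lasts 1/12 s, in which the tool goes at most 41.7 mm and 7.16 degrees, less where a joint would pass 70% of its speed; a pose out of reach is approached as far as the arm can. A call with a number of a shift or a turn outside -1 to 1 is refused whole. A call with a gripper value outside its range is refused whole. "claw" is the gripper's target within -1 to 1 (shut at 1, half-way at 0, fully open at -1), set as the call begins (left out, the last holds). The fingers move at their own pace and stop on an object; the grip force is fixed at half the most. Time passes only in rows, so rows that do not move let the fingers close, or fill a call up. It gives the time, the measured TCP pose, the force, the opening and the grip force at its end, in the units of the state.
- ctrl.get_obs(): the state, without advancing time (a new reading comes with each control period).
- ctrl.camera(name): name is "scene" or "side" or "wrist"; returns a dict with "pixels" (400x640x3 uint8, red, green, blue), "mtx" (3x3 intrinsics, pixels), "R" (3x3) and "t" (3): a world point X has camera coordinates R X + t. Camera axes: x right, y down, z forward; pixel columns grow to the right and rows downward; lengths in m; the calibration is good to about 2 mm. A picture is of the moment at which its call begins. There is no depth.
- ctrl.hand_in(): hands the job in; it is judged then, once.
The state is a dict: "time_s": time; "q": joint angles; "dq": joint speeds; "joint_efforts": joint torques, N m; "eef_pos": TCP position; "eef_rot": TCP orientation; "wrist_force": force on the tool from outside, world axes, zero at the start; "torque": the same for the moment, N m; "opening": opening from 0.0 (shut) to 1.0 (fully open); "grasp_force": force on a finger pad.
Only numpy, scipy, OpenCV 4.12 (cv2) and the standard library are available. Lean on these libraries where they do the work, as an engineer would, in place of code of your own. Each camera call takes 0.05 s, during which the arm holds its last target. There are 200 camera calls.

## Working session

There is one attempt and no reset: what is moved stays moved. The work goes in short steps, Python scripts to look and compute and a tool call to move; the robot and the scene stay as the last step left them, time stands still between calls to the robot, and variables do not carry over. Pictures are saved under pics/ and viewed, at most 10 in all, crops included, and the job is handed in when it is done.

Besides the shell and the picture viewer there is one more tool, called after "Call:" as a command line: name --argument value ..., lists and objects as JSON in quotes. carry_out: Moves the arm, as the interface text tells. Shift numbers are shares of 40 mm and turn numbers shares of 0.1 rad, none past 1 either way. Its arguments: {"type":"object","properties":{"plan":{"type":"string"},"claw":{"type":"number"}},"required":["plan"]}

```bash
mkdir -p pics; cat > h.py <<'E'
import numpy as np, cv2, pickle
from bench import ctrl
def grab(names=("scene","side","wrist"),tag="a"):
    d={}
    for n in names:
        c=ctrl.camera(n); d[n]=c; cv2.imwrite(f"pics/{n}_{tag}.png",np.ascontiguousarray(c["pixels"][:,:,::-1]))
    pickle.dump(d,open(f"{tag}.pkl","wb")); return d
def ray(c,u,v):
    R=np.array(c["R"]);t=np.array(c["t"])
    return -R.T@t, R.T@np.linalg.solve(np.array(c["mtx"]),[u,v,1.])
def onz(c,u,v,z):
    o,d=ray(c,u,v); return o+d*(z-o[2])/d[2]
def proj(c,X):
    p=np.array(c["mtx"])@(np.array(c["R"])@np.array(X)+np.array(c["t"])); return p[:2]/p[2]
E
python3 - <<'E'
from h import *
d=grab()
for n in d: print(n,ray(d[n],320,200))
o=ctrl.get_obs();print(o["eef_pos"],o["eef_rot"],o["opening"],ctrl.hold_point_z)
E
```

```text
scene (array([0.83344204, 0.4984292 , 0.76983491]), array([-0.41367941, -0.59429639, -0.689936  ]))
side (array([0.35527851, 0.59942034, 0.68542434]), array([ 0.17646295, -0.75105674, -0.63661598]))
wrist (array([ 0.21303246, -0.539876  ,  0.37246021]), array([-0.31160013, -0.0859946 , -0.9464932 ]))
[ 0.13545492 -0.55837154  0.2305504 ] [-7.12503870e-04  9.92940628e-01  1.18610271e-01  6.84475435e-05] 0.9989298214557719 0.0187
```

View pics/scene_a.png

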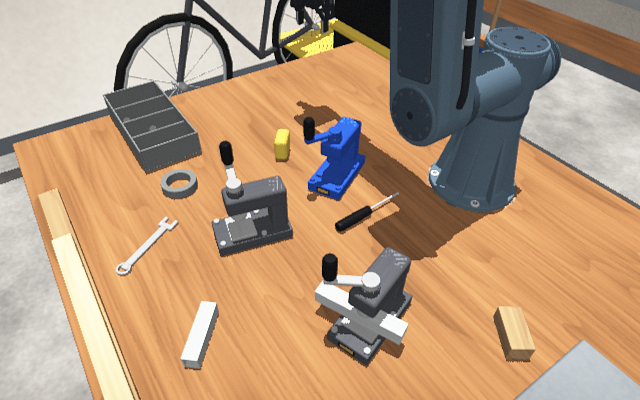

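View pics/side_a.png

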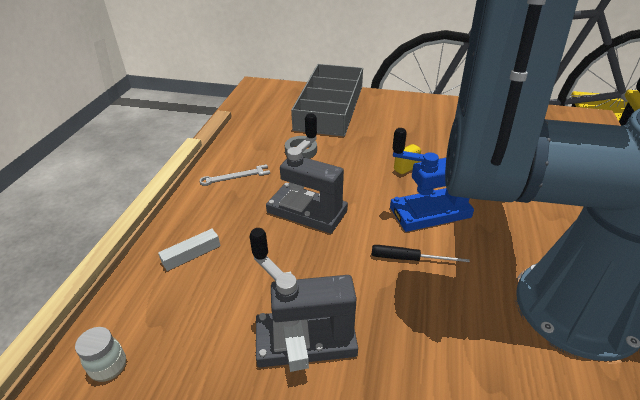

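Scene view: the rung clamp is the near one, with knob ~(330,267), crank hub ~(371,281) and tab ~(347,350). In the side view its knob is at ~(259,243) and its hub at ~(286,285). The empty clamp is at (255,210) in scene, and the blue look-alike is behind it.

```bash
cat >> h.py <<'E'
def blob(c,box,maxv=60):
    x0,y0,x1,y1=box; g=c["pixels"][y0:y1,x0:x1].max(2)
    m=(g<maxv).astype(np.uint8); n,l,s,ce=cv2.connectedComponentsWithStats(m)
    i=1+np.argmax(s[1:,4]); return ce[i]+[x0,y0], s[i]+np.array([x0,y0,0,0,0])
def tri(rs):
    A=np.zeros((3,3));b=np.zeros(3)
    for o,d in rs:
        d=d/np.linalg.norm(d);P=np.eye(3)-np.outer(d,d);A+=P;b+=P@o
    X=np.linalg.solve(A,b); return X,[float(np.linalg.norm(np.cross(X-o,d/np.linalg.norm(d)))) for o,d in rs]
E
python3 - <<'E'
from h import *
d=pickle.load(open("a.pkl","rb")); s,e=d["scene"],d["side"]
a,sa=blob(s,(310,245,350,288),45); b,sb=blob(e,(240,220,275,264),45); print(a,sa,b,sb)
K,err=tri([ray(s,*a),ray(e,*b)]); print("knob",K,err, onz(s,*a,.19),onz(e,*b,.19))
H,err=tri([ray(s,371,281),ray(e,286,284)]);print("hub",H,err,np.linalg.norm((K-H)[:2]))
a2,s2=blob(s,(212,135,240,168),45); b2,t2=blob(e,(300,108,322,140),45); K2,err=tri([ray(s,*a2),ray(e,*b2)]);print("spare",K2,err)
p=s["pixels"].astype(int); print("tab",onz(s,347,350,.015))
for n,x0,y0,x1,y1 in(("scene",290,230,430,370),("side",230,215,380,375)):
    im=cv2.imread(f"pics/{n}_a.png")[y0:y1,x0:x1]; im=cv2.resize(im,None,fx=2.7,fy=2.7,interpolation=cv2.INTER_CUBIC); cv2.imwrite(f"pics/c_{n}.png",im)
A=cv2.imread("pics/c_scene.png");B=cv2.imread("pics/c_side.png");h=max(A.shape[0],B.shape[0]);f=lambda I:cv2.copyMakeBorder(I,0,h-I.shape[0],0,0,0)
cv2.imwrite("pics/c.png",np.hstack([f(A),f(B)]))
E
```

```text
[329.15335463 268.05111821] [322 254  15  27 313] [258.47954545 243.10909091] [250 228  18  31 440]
knob [0.56409544 0.14009699 0.18988968] [0.0007845887311223731, 0.0007845887311224577] [0.56457268 0.14104745 0.19      ] [0.56403435 0.13917165 0.19      ]
hub [0.5076505  0.18440881 0.15891877] [0.0006735597649151843, 0.000673559764915183] 0.07176049531464643
spare [ 0.57010911 -0.2332714   0.18979464] [0.00014649331047900406, 0.00014649331047888702]
tab [0.5645983  0.20528779 0.015     ]
```

View pics/c.png

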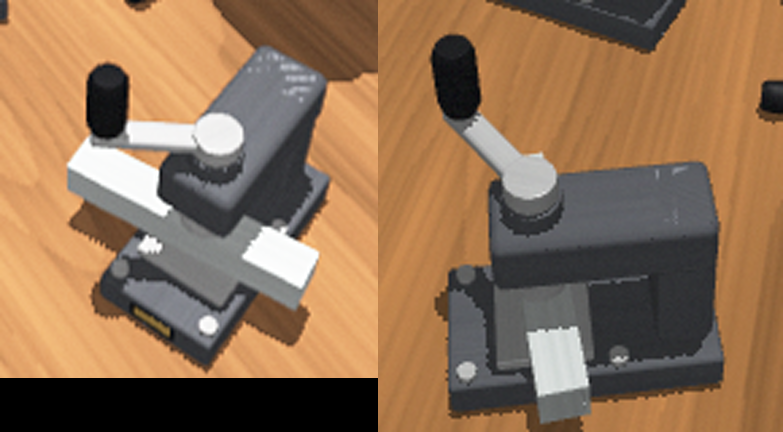

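The knob height (190 mm), crank radius (72 mm) and tab distance (61 mm) all match the given sizes. The frame's +x points at about 20° in world, and the knob sits at -58° in that frame, on the -y side of the front as expected. I'll lift, then go over to the knob.

Call:
carry_out --plan "0 0 -0.9 0 0 0;0 0 -0.9 0 0 0;0 0 -0.9 0 0 0;0.7 -0.7 0 0 0 0;0.7 -0.7 0 0 0 0;0.7 -0.7 0 0 0 0;0.7 -0.7 0 0 0 0;0.7 -0.7 0 0 0 0" --claw -1

```text
time_s: 0.82
eef_pos: [0.239, -0.388, 0.3389]
eef_rot: [-0.0, 0.993, 0.118, 0.0]
wrist_force: [0.6, 0.5, 0.4]
opening: 1.003
grasp_force: 0.0
```

Call:
carry_out --plan "0.7 -0.7 0 0 0 0;0.7 -0.7 0 0 0 0;0.7 -0.7 0 0 0 0;0.7 -0.7 0 0 0 0;0.7 -0.7 0 0 0 0;0.7 -0.7 0 0 0 0;0.7 -0.7 0 0 0 0;0.7 -0.7 0 0 0 0"

```text
time_s: 1.48
eef_pos: [0.4039, -0.1173, 0.3393]
eef_rot: [0.0, 0.993, 0.119, 0.0]
wrist_force: [-0.0, -0.7, 0.6]
opening: 1.004
grasp_force: 0.0
```

Call:
carry_out --plan "0.7 -0.7 0 0 0 0;0.7 -0.7 0 0 0 0;0.7 -0.7 0 0 0 0;0.7 -0.7 0 0 0 0;0.7 -0.7 0 0 0 0;0.7 -0.7 0 0 0 0;0.7 -0.7 0 0 0 0;0 0 0 0 0 0"

```text
time_s: 2.15
eef_pos: [0.5494, 0.1228, 0.3378]
eef_rot: [-0.001, 0.993, 0.121, -0.0]
wrist_force: [-2.3, 0.3, 0.8]
opening: 1.0
grasp_force: 0.0
```

```bash
cat >> h.py <<'E'
from scipy.spatial.transform import Rotation as Ro
def to_tool(D):
    w,x,y,z=ctrl.get_obs()["eef_rot"]; return Ro.from_quat([x,y,z,w]).inv().apply(D)/0.04
def st():
    o=ctrl.get_obs(); print(*[f"{k} {np.round(o[k],4)}" for k in("time_s","q","eef_pos","eef_rot","wrist_force","opening","grasp_force")],sep="\n"); return o
E
python3 - <<'E'
from h import *
o=st(); print(to_tool(np.array([.564,.140,.177])-o["eef_pos"]))
d=grab(("wrist",),"b")
print(proj(d["wrist"],[.564,.140,.19]),proj(d["wrist"],[.5076,.1844,.165]))
E
```

```text
time_s 2.15
q [0.0076 0.0856 1.5004 0.0025 1.5567 1.3355]
eef_pos [0.5494 0.1228 0.3378]
eef_rot [-1.300e-03  9.926e-01  1.211e-01 -4.000e-04]
wrist_force [-2.3317  0.3222  0.7888]
opening 0.9998
grasp_force 0.0
[ 0.46108824 -0.31970411  4.02057598]
[304.63217675 166.56977003] [258.97067448 198.25091002]
```

View pics/wrist_b.png

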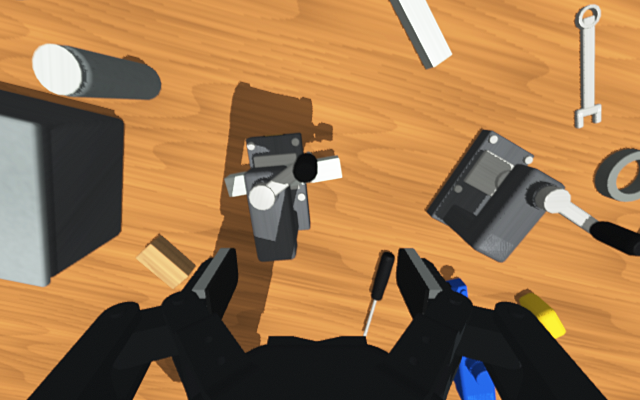

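The wrist view shows the knob at (305,166), matching its prediction of (305,167). The hub cap is at about (262,195), so I'll refine it across three views.

```bash
python3 - <<'E'
from h import *
d=pickle.load(open("a.pkl","rb")); w=pickle.load(open("b.pkl","rb"))["wrist"]
H,err=tri([ray(d["scene"],371.1,279.6),ray(d["side"],286.3,281.5),ray(w,262,195.5)]);print(H,err)
K,err=tri([ray(d["scene"],329.2,268),ray(d["side"],258.5,243.1),ray(w,305,166.6)]);print(K,err)
v=(K-H)[:2];print(np.linalg.norm(v),np.degrees(np.arctan2(v[1],v[0])))
E
```

```text
[0.50828689 0.18235372 0.16090947] [0.001771234502561508, 0.000395522765782827, 0.0020125161144479006]
[0.56400657 0.13979575 0.18966642] [0.0008570120644951891, 0.0007054637866635096, 0.0001868568570447466]
0.0701132252802421 -37.372121889430275
```

Call:
carry_out --plan "0.46 -0.32 0 0 0 0;0 0 0.8 0 0 0;0 0 0.8 0 0 0;0 0 0.8 0 0 0;0 0 0.8 0 0 0;0 0 0.8 0 0 0;0 0 0 0 0 0;0 0 0 0 0 0"

```text
time_s: 2.87
eef_pos: [0.5611, 0.1332, 0.178]
eef_rot: [-0.0, 0.993, 0.118, -0.002]
wrist_force: [0.3, 0.2, 0.2]
opening: 1.004
grasp_force: 0.0
```

Call:
carry_out --plan "0.11 -0.14 0 0 0 0;0 0 0 0 0 0;0 0 0 0 0 0;0 0 0 0 0 0;0 0 0 0 0 0;0 0 0 0 0 0;0 0 0 0 0 0;0 0 0 0 0 0" --claw 1

```text
time_s: 3.53
eef_pos: [0.5664, 0.1403, 0.1808]
eef_rot: [0.0, 0.993, 0.119, 0.001]
wrist_force: [-0.7, -1.9, 6.4]
opening: 0.284
grasp_force: 58.7
```

```bash
cat >> h.py <<'E'
H=np.array([.5083,.1824])
def arc(steps,r=.070,start=None):
    """rows (tool units) for clockwise turns of steps rad from the present angle"""
    o=ctrl.get_obs();p=np.array(o["eef_pos"])[:2];v=p-H;a=np.arctan2(v[1],v[0]);print("angle",np.degrees(a),"r",np.hypot(*v))
    for s in steps:
        a-=s;n=H+r*np.array([np.cos(a),np.sin(a)]);print(np.round(to_tool(np.r_[n-p,0]),2));p=n
E
python3 - <<'E'
from h import *
st();arc([.05,.06]+[.08]*5+[0]);d=grab(("scene",),"c");print(d["scene"]["pixels"].shape)
E
```

```text
time_s 3.5333
q [ 3.9900e-02  2.4680e-01  1.6345e+00 -6.0000e-04  1.2581e+00  1.3730e+00]
eef_pos [0.5664 0.1403 0.1808]
eef_rot [4.000e-04 9.929e-01 1.186e-01 1.100e-03]
wrist_force [-0.6799 -1.8813  6.4488]
opening 0.2845
grasp_force 58.6779
angle -35.93398496891186 r 0.07171863240207649
[-0.1   0.02 -0.  ]
[-0.09  0.06 -0.  ]
[-0.12  0.07 -0.  ]
[-0.12  0.06 -0.  ]
[-0.13  0.05 -0.  ]
[-0.13  0.04 -0.  ]
[-0.14  0.03 -0.  ]
[0. 0. 0.]
(400, 640, 3)
```

Call:
carry_out --plan "-0.1 0.02 0 0 0 0;-0.09 0.06 0 0 0 0;-0.12 0.07 0 0 0 0;-0.12 0.06 0 0 0 0;-0.13 0.05 0 0 0 0;-0.13 0.04 0 0 0 0;0 0 0 0 0 0;0 0 0 0 0 0"

```text
time_s: 4.25
eef_pos: [0.5432, 0.1212, 0.1809]
eef_rot: [0.001, 0.993, 0.118, 0.002]
wrist_force: [3.8, -4.5, 4.2]
opening: 0.283
grasp_force: 59.6
```

```bash
python3 - <<'E'
from h import *
st();arc([.08]*5);d=grab(("scene","side","wrist"),"d")
def crop(n,x0,y0,x1,y1):
    return cv2.resize(cv2.imread(f"pics/{n}_d.png")[y0:y1,x0:x1],(400,400))
cv2.imwrite("pics/dd.png",np.hstack([crop("scene",290,230,430,370),crop("side",220,200,380,380)]))
E
```

```text
time_s 4.25
q [ 0.0073  0.1878  1.7055 -0.0018  1.244   1.3414]
eef_pos [0.5432 0.1212 0.1809]
eef_rot [0.0011 0.993  0.1184 0.0021]
wrist_force [ 3.7554 -4.5268  4.2385]
opening 0.2834
grasp_force 59.574
angle -60.28888374681523 r 0.07041349688712918
[-0.14  0.02 -0.  ]
[-0.14  0.02 -0.  ]
[-0.14  0.01 -0.  ]
[-0.14  0.   -0.  ]
[-0.14 -0.01 -0.  ]
```

View pics/dd.png

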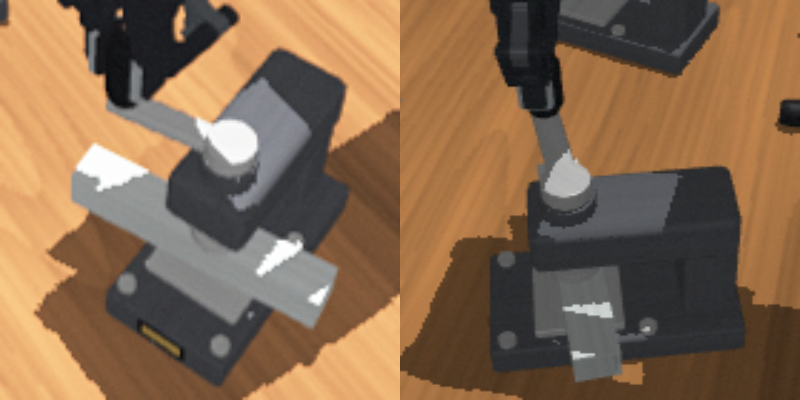

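Scene (left): the crank has turned about 0.4 rad with the knob gripped. The brass tab at crop (160,338), i.e. scene pixel (346,348), is still flush and unobstructed. I'll add a tab meter.

```bash
cat >> h.py <<'E'
def tab(c):
    x0,y0,x1,y1=322,328,368,378
    u=np.array([np.cos(np.radians(20)),np.sin(np.radians(20))])
    h=cv2.cvtColor(np.ascontiguousarray(c["pixels"]),cv2.COLOR_RGB2HSV)[y0:y1,x0:x1].astype(int)
    m=((h[...,0]>=19)&(h[...,0]<=32)&(h[...,1]>90)&(h[...,2]>40)).astype(np.uint8)
    n,l,s,ce=cv2.connectedComponentsWithStats(m)
    if n<2: print("no tab"); return
    i=1+np.argmax(s[1:,4]); print("brass area",s[i,4],"centroid",ce[i]+[x0,y0],"box",s[i,:4]+[x0,y0,0,0],
      "front exp. at 0/16mm",proj(c,[*(H+.060*u),.015]).round(1),proj(c,[*(H+.076*u),.015]).round(1))
E
python3 - <<'E'
from h import *
for t in "acd": tab(pickle.load(open(t+".pkl","rb"))["scene"])
E
```

```text
brass area 50 centroid [345.84 348.64] box [339 343  14  12] front exp. at 0/16mm [346.2 349. ] [341.4 355.7]
brass area 50 centroid [345.66 348.52] box [339 343  14  12] front exp. at 0/16mm [346.2 349. ] [341.4 355.7]
brass area 49 centroid [345.75510204 348.69387755] box [339 344  14  11] front exp. at 0/16mm [346.2 349. ] [341.4 355.7]
```

Call:
carry_out --plan "-0.14 0.02 0 0 0 0;-0.14 0.02 0 0 0 0;-0.14 0.01 0 0 0 0;-0.14 0 0 0 0 0;0 0 0 0 0 0;0 0 0 0 0 0;0 0 0 0 0 0;0 0 0 0 0 0"

```text
time_s: 5.07
eef_pos: [0.5214, 0.1142, 0.1808]
eef_rot: [0.001, 0.993, 0.119, 0.001]
wrist_force: [0.7, -4.4, 6.9]
opening: 0.284
grasp_force: 59.9
```

```bash
python3 - <<'E'
from h import *
arc([.08]*6);d=grab(("scene",),"e");tab(d["scene"])
E
```

```text
angle -79.09549686304501 r 0.06946317206830407
[-0.14  0.   -0.  ]
[-0.14 -0.02 -0.  ]
[-0.14 -0.03 -0.  ]
[-0.13 -0.04 -0.  ]
[-0.13 -0.06 -0.  ]
[-0.12 -0.07 -0.  ]
brass area 49 centroid [345.53061224 348.44897959] box [339 343  14  12] front exp. at 0/16mm [346.2 349. ] [341.4 355.7]
```

The meter works, and the tab is still flush (about 0.75 rad turned).

Call:
carry_out --plan "-0.14 0 0 0 0 0;-0.14 -0.02 0 0 0 0;-0.14 -0.03 0 0 0 0;-0.13 -0.04 0 0 0 0;0 0 0 0 0 0;0 0 0 0 0 0;0 0 0 0 0 0;0 0 0 0 0 0"

```text
time_s: 5.78
eef_pos: [0.4991, 0.1143, 0.1807]
eef_rot: [-0.001, 0.993, 0.119, 0.001]
wrist_force: [0.8, 2.9, 6.8]
opening: 0.284
grasp_force: 60.0
```

```bash
python3 - <<'E'
from h import *
arc([.08]*6);d=grab(("scene",),"f");tab(d["scene"])
E
```

```text
angle -97.67147572145326 r 0.0687361649172335
[-0.14 -0.03 -0.  ]
[-0.12 -0.07 -0.  ]
[-0.12 -0.08 -0.  ]
[-0.11 -0.08 -0.  ]
[-0.1  -0.09 -0.  ]
[-0.1 -0.1 -0. ]
brass area 52 centroid [345.65384615 348.88461538] box [339 344  14  11] front exp. at 0/16mm [346.2 349. ] [341.4 355.7]
```

Call:
carry_out --plan "-0.14 -0.03 0 0 0 0;-0.12 -0.07 0 0 0 0;-0.12 -0.08 0 0 0 0;-0.11 -0.08 0 0 0 0;0 0 0 0 0 0;0 0 0 0 0 0;0 0 0 0 0 0;0 0 0 0 0 0"

```text
time_s: 6.5
eef_pos: [0.4786, 0.1211, 0.1808]
eef_rot: [-0.002, 0.993, 0.119, 0.003]
wrist_force: [5.7, 8.1, 4.3]
opening: 0.282
grasp_force: 59.8
```

```bash
python3 - <<'E'
from h import *
arc([.08]*6);d=grab(("scene",),"g");tab(d["scene"])
E
```

```text
angle -115.8776553566596 r 0.06815079649275847
[-0.13 -0.06 -0.  ]
[-0.1 -0.1 -0. ]
[-0.09 -0.11 -0.  ]
[-0.08 -0.12 -0.  ]
[-0.07 -0.12 -0.  ]
[-0.06 -0.13 -0.  ]
brass area 128 centroid [344.0078125 350.328125 ] box [336 343  17  15] front exp. at 0/16mm [346.2 349. ] [341.4 355.7]
```

The tab is roughly 60% out. A smaller step next.

Call:
carry_out --plan "-0.12 -0.07 0 0 0 0;-0.1 -0.1 0 0 0 0;0 0 0 0 0 0;0 0 0 0 0 0;0 0 0 0 0 0;0 0 0 0 0 0;0 0 0 0 0 0;0 0 0 0 0 0"

```text
time_s: 7.22
eef_pos: [0.4695, 0.1265, 0.1808]
eef_rot: [-0.003, 0.993, 0.119, 0.004]
wrist_force: [11.3, 12.6, -1.2]
opening: 0.282
grasp_force: 59.7
```

```bash
python3 - <<'E'
from h import *
arc([.08]*3);d=grab(("scene",),"i");tab(d["scene"])
E
```

```text
angle -124.72902600802122 r 0.06802040022120472
[-0.13 -0.08 -0.  ]
[-0.08 -0.11 -0.  ]
[-0.07 -0.12 -0.  ]
brass area 174 centroid [343.33908046 351.35632184] box [335 343  18  17] front exp. at 0/16mm [346.2 349. ] [341.4 355.7]
```

Call:
carry_out --plan "-0.06 -0.13 0 0 0 0;-0.06 -0.13 0 0 0 0;0 0 0 0 0 0;0 0 0 0 0 0;0 0 0 0 0 0;0 0 0 0 0 0;0 0 0 0 0 0;0 0 0 0 0 0"

```text
time_s: 7.93
eef_pos: [0.4618, 0.1334, 0.1808]
eef_rot: [-0.001, 0.993, 0.119, 0.003]
wrist_force: [7.0, 3.8, 1.9]
opening: 0.287
grasp_force: 60.2
```

```bash
python3 - <<'E'
from h import *
arc([.08]*3);d=grab(("scene",),"j");tab(d["scene"])
cv2.imwrite("pics/jj.png",np.hstack([cv2.resize(cv2.imread(f"pics/scene_{t}.png")[310:380,310:390],(400,350)) for t in "ij"]))
E
```

```text
angle -133.51522430861567 r 0.06756892091075484
[-0.12 -0.09 -0.  ]
[-0.06 -0.13 -0.  ]
[-0.05 -0.13 -0.  ]
brass area 180 centroid [343.14444444 351.56666667] box [335 343  18  18] front exp. at 0/16mm [346.2 349. ] [341.4 355.7]
```

View pics/jj.png

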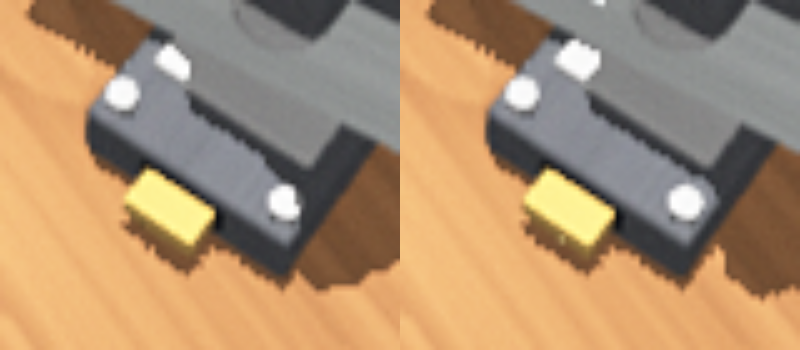

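Between the last two pictures (left then right, 0.15 rad apart) the tab's front edge stays at about (342,354) in scene pixels and its brass area goes only from 174 to 180. It has reached its stop, with about 0.15 rad of over-travel at most. Now I'll release and go up.

Call:
carry_out --plan "0 0 0 0 0 0;0 0 0 0 0 0;0 0 0 0 0 0;0 0 0 0 0 0;0 0 0 0 0 0;0 0 0 0 0 0;0 0 0 0 0 0;0 0 0 0 0 0" --claw -1

```text
time_s: 8.65
eef_pos: [0.4593, 0.1325, 0.1792]
eef_rot: [0.0, 0.993, 0.119, -0.0]
wrist_force: [0.3, -0.6, 0.2]
opening: 1.0
grasp_force: 0.0
```

Call:
carry_out --plan "0 0 -0.4 0 0 0;0 0 -0.7 0 0 0;0 0 -0.7 0 0 0;0 0 -0.7 0 0 0;0 0 -0.7 0 0 0;0 0 -0.4 0 0 0;0 0 0 0 0 0;0 0 0 0 0 0"

```text
time_s: 9.32
eef_pos: [0.4597, 0.1325, 0.3239]
eef_rot: [0.0, 0.993, 0.119, 0.001]
wrist_force: [-0.2, 0.5, -0.3]
opening: 1.0
grasp_force: 0.0
```

```bash
python3 - <<'E'
from h import *
st();d=grab(("scene","side"),"k");s=d["scene"];tab(s)
A=onz(s,342.5,354.4,.02)-onz(s,346,348,.02);print("tab length mm",1e3*np.linalg.norm(A))
a2,_=blob(s,(212,135,240,168),45);b2,_=blob(d["side"],(300,108,322,140),45);print("spare",tri([ray(s,*a2),ray(d["side"],*b2)]))
E
```

```text
time_s 9.3167
q [ 0.0319 -0.1087  1.72   -0.      1.5284  1.3649]
eef_pos [0.4597 0.1325 0.3239]
eef_rot [1.000e-04 9.929e-01 1.187e-01 9.000e-04]
wrist_force [-0.1704  0.5119 -0.3363]
opening 1.0
grasp_force 0.0
brass area 180 centroid [343.22777778 351.63333333] box [335 344  18  17] front exp. at 0/16mm [346.2 349. ] [341.4 355.7]
tab length mm 14.25927793756733
spare (array([ 0.567005  , -0.24116098,  0.18731666]), [0.003643232943174828, 0.0036432329431749515])
```

View pics/scene_k.png

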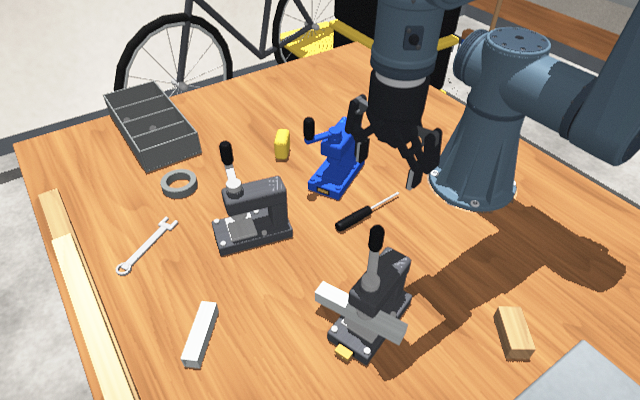

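The scene view shows the gripper clear of everything, the tab out at (344,352), and the spare knob unchanged at (226,152). The odd spare reading probably comes from the arm partly hiding that knob in the side view.

```bash
python3 -c "
from bench import ctrl
print(ctrl.hand_in())"
```

```text
the job is handed in; nothing more can be done
None
```

I turned the rung clamp's crank clockwise until its brass tab stopped coming out, with at most about 0.15 rad (limit 0.5) of over-travel, then let go, leaving the empty clamp untouched; the job is handed in, but no verdict was returned.

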